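# Tap a glass panel square on the engraving turntable and clamp it

### The job

The blue glass panel lies askew on the engraver's turntable. Without lifting it, tap its edges inward wherever they stand out, from opposite sides in turn as needed, until it is centred within 3 mm and square within 4 degrees in the red outline, the gap even all round. Then swing the steel hold-down arm in over the wheel as far as its stop and push its black knob down until the rubber foot rests on the glass; leave the copper foil roll, the glass cutter and the white bottle where they are.

Things in the scene. Friction and masses are not known exactly. Their poses are not given: they have to be found in the camera images.
- wheel_center (a point): Centre of the flat top of the turntable's wheel, where the glass must be centred. The wheel is a locked aluminium disc 196 mm across, its top level, 60 mm above the bench. A red rectangle, line 2 mm wide, 131 x 106 mm outside, is marked on it round this point: 6 mm outside the edges of a centred panel. x axis along the red rectangle's long sides, y along its short ones, z up; it lies at any angle.
- turntable: The turntable's fixed cast iron foot, 152 mm across, under the wheel. Origin on the wheel's axis at bench height, z up; its +y axis points from the wheel's axis to the post of the hold-down, 140 mm away.
- glass_center (a point): Centre (half-way up) of the rectangular blue glass panel: 115 mm long (its x axis), 90 mm wide (its y axis), 10 mm thick, 0.26 kg, loose and flat on the wheel; top 70 mm above the bench. It starts up to 21 mm off centre and 0.14 to 0.34 rad askew; either way round is right. Pushed slowly on an edge it slides with 1 to 3 N (and turns, if pushed near an end) and stops when the push stops. Too wide to grip.
- post (a point): Point on the vertical pivot axis of the hold-down arm, at mid-height of the arm (95 mm above the bench). The post stands to 113 mm above the bench; it is 15 mm thick, 28 mm at the arm's hub.
- bar_middle (a point): Point on the hold-down arm's bar, 80 mm from the pivot axis, at the bar's mid-height (95 mm above the bench). The bar is dark steel, 12 mm wide and 12 mm high, level, and runs 140 mm from post to plunger along its own -y axis. Parked, it has only the bench under it; over the wheel its underside is 19 mm above the glass. It can be pushed sideways or pinched from above here.
- clamp_arm (a joint): Angle of the hold-down arm about the vertical post in rad: 0 is against its stop, the plunger exactly over the wheel's axis; it grows as the arm swings away from over the wheel, clockwise seen from above, to 2.1. Parked at 1.5 to 1.95 at the start. Stiff pivot (0.1 N m): the arm stays where it is left.
- knob_top (a point): Middle of the top of the round black knob, 28 mm across and 16 mm high, on the plunger at the end of the hold-down arm; 141.5 mm above the bench when up. Under the arm the plunger carries a rubber foot 24 mm across, which clears the glass by 15 mm when up.
- plunger (a joint): How far the plunger is pushed down, in m: 0 is up (as it starts), 0.015 is the rubber foot resting on the glass, 0.018 is the end of its travel. It slides with about 3 N and stays where it is left.
- foil_center (a point): Centre of a flat, pale copper-pink roll of copper foil with a hole in the middle, 72 mm across and 8 mm high, loose on the bench right of the turntable: leave alone.
- cutter: A pale brass-coloured glass cutter, 151 mm long and 17 mm thick, lying loose on the bench right of the turntable: leave alone. Origin under its middle.
- bottle_center (a point): Centre (half-way up) of a small white dropper bottle with a red cap, 42 mm across and 100 mm high, standing loose on the bench right of the turntable: leave alone.
Not all that is in view belongs to the job. Leave any yellow look-alike of the part that bears glass_center alone.

How it is judged:
By the outcome, as a careful person would: the job done as asked, in the order asked, and still so for the second after the job is handed in, with the robot touching nothing.
It also fails if it takes over 72 s, if anything falls off the work surface, if the arm or the gripper's body presses on something with over 40 N, if the wrist force passes 120 N, or if a joint passes its speed limit or range.

### The arm

A 7-joint arm with a two-finger parallel gripper is mounted at the origin on the work surface; the furniture and walls round the work are solid. World frame = base frame: x ahead of the robot, y to its left, z up, the work surface at z = 0. Lengths are in m, angles in rad, forces in N, time in s.
With the tool pointing down it reaches from about 0.35 to 0.775 m from the base axis. Payload 3.1 kg.
Tool frame: the origin (TCP) lies at the very end of the fingers, on their centre line; the grasp point (between the pads) lies 19 mm behind it (r.grip_point_offset is the z of the grasp point in the tool frame, in m); z points along the fingers, y is the line along which they close (so a half turn about z gives the same grasp; the last joint's range is limited). The gripper opens to 85 mm and grips with 20 to 120 N. Pads are 22 mm wide; open, the fingers measure 114 mm over their backs; the gripper's body (76 mm by 85 mm) begins 54 mm behind the grasp point. The pads swing forward as they close: fully open they stand 13 mm farther back than shut.
Start: joints at [1.208, 0.311, 0.014, 1.512, -0.004, 1.319, -0.027], TCP at [0.173, -0.522, 0.231] pointing down, gripper open.
Joint ranges: [-2.7, 2.7], [-0.3, 1.91], [-1.27, 1.3], [0.12, 2.57], [-1.44, 4.58], [0.2, 2.03], [-3.05, 3.05]. Speed limits (rad/s): [2.79, 2.79, 3.14, 3.14, 3.14, 3.14, 3.14].

### API

Orientations are given as a unit quaternion [w, x, y, z].
In Python, from bench import r, viewer, sign_off gives the robot as it stands. The module is installed in compiled form; this text tells all that it offers.
- The arm moves only by the tool jog_arm, never from a script. Its argument "moves" is a list of rows, each a list of 3 entries, a list of its own where there are three numbers: the shift along the tool's x, y, z in mm, then the turn, a rotation vector about the tool's x, y, z in rad, then the closure in counts, from 0 (fully open) to 255 (shut). In form: [[[x, y, z], [wx, wy, wz], claw], ...]. A call has 1 to 12 rows; each row shifts and turns the commanded pose from where the row before left it, along the tool's axes as they then stand; what a row does not reach is not made up. A row lasts 1/12 s, in which the tool goes at most 41.7 mm and 7.16 degrees, less where a joint would pass 70% of its speed; a pose out of reach is approached as far as the arm can. A call with a gripper value outside its range is refused whole. The fingers move at their own pace and stop on an object; the grip force is fixed at half the most. Time passes only in rows, so rows that do not move let the fingers close. It gives the time, the measured TCP pose, the force, the opening and the grip force at its end, in the units of the state.
- r.observe(): the state, without advancing time (a new reading comes with each control period).
- viewer.snapshot(name): name is "scene" or "top"; returns the picture (480x640x3 uint8, blue, green, red); there is no depth.
- viewer.camera_info(name): a dict with "fov_y" (degrees; the focal length in pixels is half the picture's height over the tangent of half this angle, whatever the lens; pixels are square), "cx", "cy" (the principal point, pixels), "R" (3x3) and "t" (3): a world point X has camera coordinates R X + t. Camera axes: x right, y down, z forward; pixel columns grow to the right and rows downward; lengths in m; the calibration is good to about 2 mm. A picture is of the moment at which its call begins. camera_info takes no time and is no camera call.
- sign_off(): hands the job in; it is judged then, once.
The state is a dict: "time": time; "joint_pos": joint angles; "dq": joint speeds; "tau": joint torques, N m; "tool_pos": TCP position; "tool_rot": TCP orientation; "force": force on the tool from outside, world axes, zero at the start; "wrist_torque": the same for the moment, N m; "gripper_width": opening from 0.0 (shut) to 1.0 (fully open); "gripper_force": force on a finger pad.
Only numpy, scipy, OpenCV 4.12 (cv2) and the standard library are available. Lean on these libraries where they do the work, as an engineer would, in place of code of your own. Each camera call takes 0.05 s, during which the arm holds its last target. There are 200 camera calls.

## Working session

There is one attempt and no reset: what is moved stays moved. The work goes in short steps, Python scripts to look and compute and a tool call to move; the robot and the scene stay as the last step left them, time stands still between calls to the robot, and variables do not carry over. Pictures are saved under pics/ and viewed, at most 10 in all, crops included, and the job is handed in when it is done.

Besides the shell and the picture viewer there is one more tool, called after "Call:" as name(argument=value, ...), one argument or row to a line, values as JSON. jog_arm: Moves the arm, as the interface text tells. Its arguments: {"type":"object","properties":{"moves":{"type":"array"}},"required":["moves"]}

```bash
mkdir -p pics
python3 - <<'E'
from bench import r, viewer
import cv2
s=r.observe();print(s['time'],s['tool_pos'],s['tool_rot'],s['gripper_width'])
for n in("scene","top"):
    i=viewer.camera_info(n);print(n,i)
    cv2.imwrite(f"pics/{n}0.png",viewer.snapshot(n))
E
```

```text
0.0 [ 0.17322573 -0.52123379  0.23021553] [-1.16394049e-03  9.87154118e-01  1.59766507e-01 -2.35935877e-04] 0.9942740475660783
scene {'fov_y': 56.80943363117086, 'cx': 326.7411532633166, 'cy': 243.60067910208554, 'R': array([[-0.8171314 , -0.57642603, -0.00541358],
       [-0.41443244,  0.59396793, -0.68952727],
       [ 0.40067696, -0.56119082, -0.72423949]]), 't': array([0.35814816, 0.29347049, 0.74802066])}
top {'fov_y': 47.53033241173691, 'cx': 310.9461680858678, 'cy': 246.5487890146211, 'R': array([[ 0.01272967, -0.99969328, -0.02124407],
       [-0.99732177, -0.01116345, -0.07228179],
       [ 0.07202246,  0.0221073 , -0.99715798]]), 't': array([-0.00361897,  0.48496158,  1.0932033 ])}
```

View pics/scene0.png

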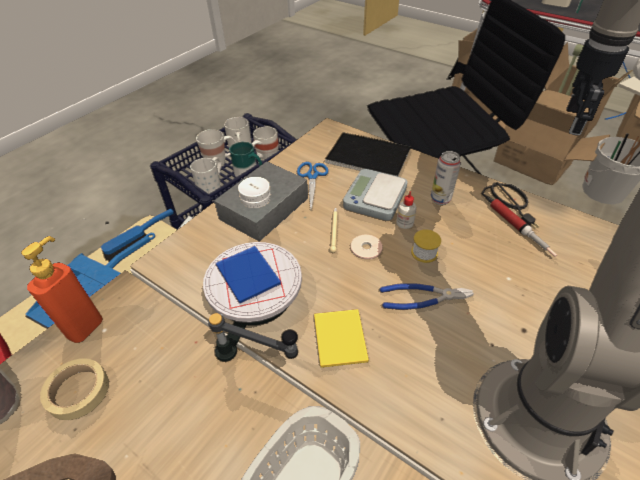

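View pics/top0.png

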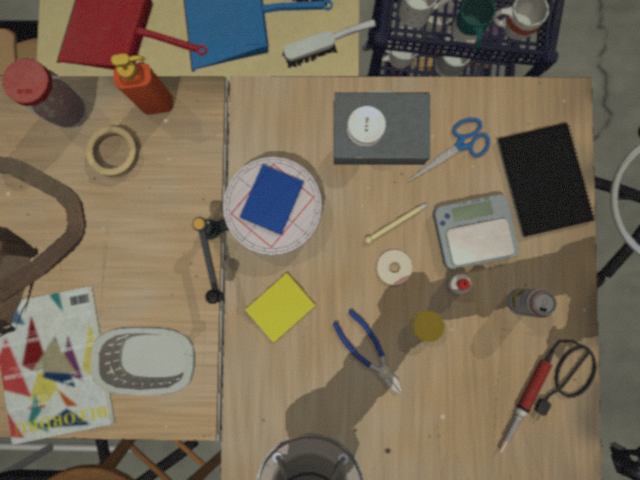

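The pictures show the blue glass on the wheel at top (272,200) and scene (248,274). The yellow panel at top (281,307) is the look-alike. The post is at top (200,225), with its knob at (213,297). The foil, cutter and bottle are at top (394,267), (395,222) and (460,284). I'll measure next, with one enlarged crop to confirm.

```bash
cat > h.py <<'E'
from bench import r, viewer
import cv2, numpy as np
def proj(i,X):
    f=240/np.tan(np.radians(i['fov_y']/2)); c=i['R']@np.asarray(X,float)+i['t']
    return f*c[0]/c[2]+i['cx'], f*c[1]/c[2]+i['cy']
def cast(n,uv,z):
    i=viewer.camera_info(n); f=240/np.tan(np.radians(i['fov_y']/2))
    uv=np.atleast_2d(np.asarray(uv,float))
    d=np.c_[(uv[:,0]-i['cx'])/f,(uv[:,1]-i['cy'])/f,np.ones(len(uv))]@i['R']
    c=-i['R'].T@i['t']
    return (c+d*((z-c[2])/d[:,2])[:,None])[:,:2]
def mask(im,kind,box):
    b=im.astype(int); B,G,R=b[...,0],b[...,1],b[...,2]
    m={'blue':(B>R+60)&(B>G+40),'red':(R>G+25)&(R>B+25)&(abs(G-B)<25)}[kind]
    o=np.zeros(m.shape,bool); x0,y0,x1,y1=box; o[y0:y1,x0:x1]=m[y0:y1,x0:x1]; return o
BOX={'top':(222,155,324,256),'scene':(200,240,305,325)}
def rect(P):
    (c,s,a)=cv2.minAreaRect((P*1000).astype(np.float32))
    if s[0]<s[1]: s=(s[1],s[0]); a+=90
    return np.round(c,1),np.round(s,1),round((a+90)%180-90,1)
def glass(n,im,z=.07):
    m=mask(im,'blue',BOX[n]).astype(np.uint8)
    k=max(cv2.findContours(m,0,1)[0],key=cv2.contourArea)[:,0]
    return rect(cast(n,k,z))
E
python3 - <<'E'
from h import *
for n in("top","scene"):
    im=viewer.snapshot(n)
    print(n,'glass',glass(n,im))
    v,u=np.nonzero(mask(im,'red',BOX[n])); print(len(u),'red',rect(cast(n,np.c_[u,v],.06)))
    x0,y0,x1,y1=BOX[n]
    c=im[y0-15:y1+60,x0-40:x1+15]; cv2.imwrite(f"pics/{n}1.png",cv2.resize(c,None,fx=3.3,fy=3.3,interpolation=cv2.INTER_CUBIC))
print('post',cast('top',[(200,224)],.113),'knob',cast('top',[(213,297)],.1415),cast('scene',[(289,337)],.1415))
E
```

```text
top glass (array([573.7,  79.8]), array([110.6,  85.1]), -22.4)
399 red (array([563.4,  79.4]), array([133.5, 108.7]), -39.3)
scene glass (array([572.5,  82.4]), array([116.3,  88.5]), -22.6)
300 red (array([564.2,  79.2]), array([134.1, 108.5]), -39.8)
post [[0.51815016 0.20876402]] knob [[0.38276552 0.17504504]] [[0.38100081 0.18254611]]
```

View pics/top1.png

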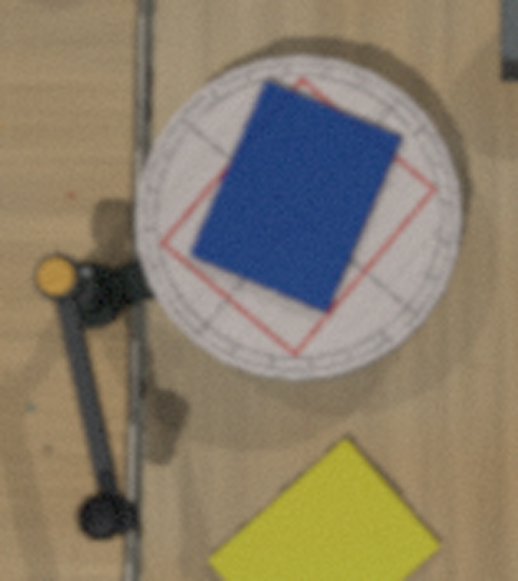

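View pics/scene1.png

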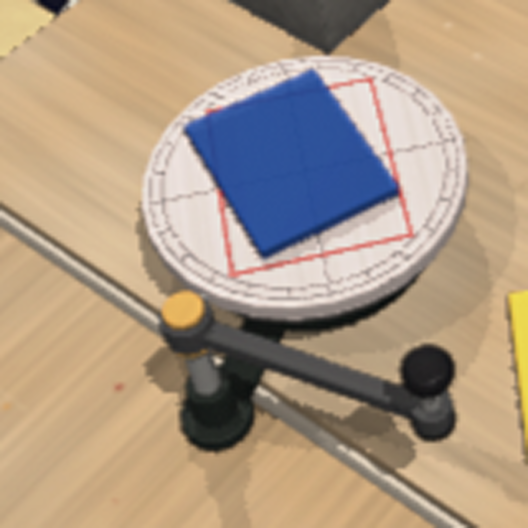

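The crops confirm that the blue panel on the wheel is the one meant and the yellow one lies on the bench. The red frame is centred at about (564,79) mm with its long axis at -39.5°. The glass is at about (573,81), -22.5°, so 6 mm off along the frame's x, 7 mm along its y, and 17° counter-clockwise. I'll push with the half-open fingers as a flat two-point pusher, first towards -x, then towards -y.

Call:
jog_arm(
  moves=[
    [[34,-20.4,0],[0,0,0],128],
    [[34,-20.4,0],[0,0,0],128],
    [[34,-20.4,0],[0,0,0],128],
    [[34,-20.4,0],[0,0,0],128],
    [[34,-20.4,0],[0,0,0],128],
    [[34,-20.4,0],[0,0,0],128],
    [[34,-20.4,0],[0,0,0],128],
    [[34,-20.4,0],[0,0,0],128],
    [[34,-20.4,0],[0,0,0],128],
    [[34,-20.4,0],[0,0,0],128],
    [[34,-20.4,0],[0,0,0],128],
    [[34,-20.4,0],[0,0,0],128],
  ],
)

```text
time: 1.2
tool_pos: [0.4842, -0.1594, 0.2313]
tool_rot: [0.0, 0.987, 0.16, -0.0]
force: [-0.1, -0.5, 0.0]
gripper_width: 0.501
gripper_force: 0.0
```

Call:
jog_arm(
  moves=[
    [[34,-20.4,0],[0,0,0],128],
    [[34,-20.4,0],[0,0,0],128],
    [[34,-20.4,0],[0,0,0],128],
    [[0,0,0],[0,0,0.112],128],
    [[0,0,0],[0,0,0.112],128],
    [[0,0,0],[0,0,0.112],128],
    [[0,0,0],[0,0,0.112],128],
    [[0,0,0],[0,0,0.112],128],
    [[0,0,0],[0,0,0.112],128],
    [[0,0,0],[0,0,0.112],128],
    [[0,0,0],[0,0,0.112],128],
    [[0,0,0],[0,0,0.112],128],
  ],
)

```text
time: 2.2
tool_pos: [0.5607, -0.0707, 0.2309]
tool_rot: [0.0, 0.941, -0.339, -0.0]
force: [0.2, 0.3, 0.3]
gripper_width: 0.497
gripper_force: 0.0
```

Call:
jog_arm(
  moves=[
    [[0,-39,0],[0,0,0],128],
    [[0,-39,0],[0,0,0],128],
    [[0,-40,0],[0,0,0],128],
    [[0,0,35],[0,0,0],128],
    [[0,0,35],[0,0,0],128],
    [[0,0,35],[0,0,0],128],
    [[0,0,30],[0,0,0],128],
    [[0,0,20],[0,0,0],128],
    [[0,0,6],[0,0,0],128],
    [[0,0,4],[0,0,0],128],
    [[0,0,3],[0,0,0],128],
    [[0,0,0],[0,0,0],128],
  ],
)

```text
time: 3.2
tool_pos: [0.6368, 0.0206, 0.0644]
tool_rot: [-0.0, 0.942, -0.337, 0.001]
force: [0.4, -0.8, 0.4]
gripper_width: 0.5
gripper_force: 0.0
```

```bash
cat >> h.py <<'E'
C=np.array([563.8,79.3]); A=np.radians(-39.6)
EX=np.array([np.cos(A),np.sin(A)]); EY=np.array([-np.sin(A),np.cos(A)])
def rel(p): d=np.asarray(p)-C; return np.round([d@EX,d@EY],1)
def look(save=None):
    s=r.observe(); print('t',round(s['time'],2),'tcp',rel(s['tool_pos'][:2]*1000),s['tool_pos'].round(4),'F',s['force'].round(1))
    for n in('top','scene'):
        im=viewer.snapshot(n); g=glass(n,im)
        print(n,'glass',rel(g[0]),g[1],'ang',round(g[2]+39.6,1))
        if save: 
            x0,y0,x1,y1=BOX[n]; cv2.imwrite(f"pics/{save}_{n}.png",cv2.resize(im[y0-40:y1+40,x0-60:x1+60],None,fx=3,fy=3,interpolation=cv2.INTER_CUBIC))
E
python3 -c "
from h import *
look('a')"
```

```text
t 3.2 tcp [93.7  1.3] [0.6368 0.0206 0.0644] F [ 0.4 -0.8  0.4]
top glass [-13.7  32.1] [125.8  59. ] ang 46.3
scene glass [4.6 7.7] [117.2  88.6] ang 17.3
```

View pics/a_scene.png

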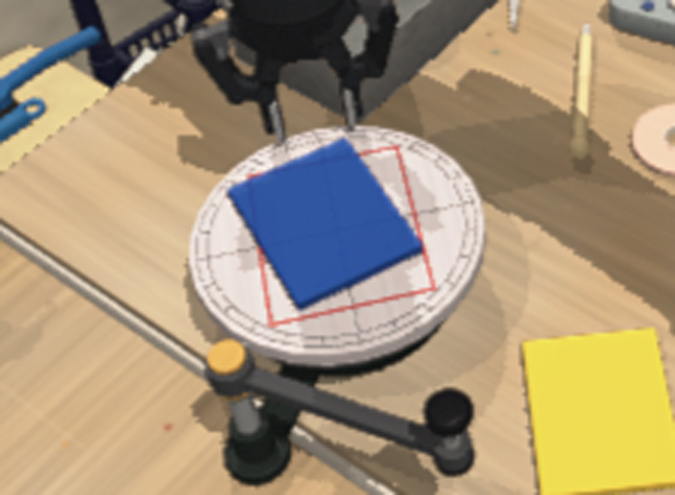

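The fingers stand clear behind the glass's far short edge, with tips at crop (280,140) and (350,125). I'll push towards the frame's -x.

Call:
jog_arm(
  moves=[
    [[-3,0,1.5],[0,0,0],128],
    [[-3,0,0],[0,0,0],128],
    [[-2,0,0],[0,0,0],128],
    [[-2,0,0],[0,0,0],128],
    [[-2,0,0],[0,0,0],128],
    [[-2,0,0],[0,0,0],128],
    [[-2,0,0],[0,0,0],128],
    [[-2,0,0],[0,0,0],128],
    [[-2,0,0],[0,0,0],128],
    [[-2,0,0],[0,0,0],128],
    [[-2,0,0],[0,0,0],128],
    [[0,0,0],[0,0,0],128],
  ],
)

```text
time: 4.3
tool_pos: [0.617, 0.0358, 0.0618]
tool_rot: [0.0, 0.942, -0.337, 0.0]
force: [0.8, -1.5, -0.5]
gripper_width: 0.499
gripper_force: 0.8
```

```bash
python3 -c "
from h import *
look()"
```

```text
t 4.3 tcp [68.8  0.4] [0.617  0.0358 0.0618] F [ 0.8 -1.5 -0.5]
top glass [-32.4  33.3] [89.4 39.5] ang 47.0
scene glass [-1.   7.9] [117.4  88.6] ang 16.9
```

Call:
jog_arm(
  moves=[
    [[10,0,0],[0,0,0],128],
    [[0,0,-35],[0,0,0],128],
    [[0,0,-35],[0,0,0],128],
    [[-27,-30,0],[0,0,0],128],
    [[-27,-30,0],[0,0,0],128],
    [[-25,-28,0],[0,0,0],128],
    [[0,0,0],[0,0,-0.1208],128],
    [[0,0,0],[0,0,-0.1208],128],
    [[0,0,0],[0,0,-0.1208],128],
    [[0,0,0],[0,0,-0.1208],128],
    [[0,0,0],[0,0,-0.1208],128],
    [[0,0,0],[0,0,-0.1208],128],
  ],
)

```text
time: 5.4
tool_pos: [0.62, 0.1474, 0.1317]
tool_rot: [-0.0, 1.0, 0.022, -0.0]
force: [0.1, 0.3, -0.8]
gripper_width: 0.499
gripper_force: 0.0
```

Call:
jog_arm(
  moves=[
    [[0,0,0],[0,0,-0.1208],128],
    [[0,0,0],[0,0,-0.1208],128],
    [[0,0,0],[0,0,-0.1208],128],
    [[0,0,0],[0,0,-0.1208],128],
    [[0,0,0],[0,0,-0.1208],128],
    [[0,0,0],[0,0,-0.1208],128],
    [[0,0,0],[0,0,-0.1208],128],
    [[0,0,30],[0,0,0],128],
    [[0,0,24],[0,0,0],128],
    [[0,0,10],[0,0,0],128],
    [[0,0,6],[0,0,0],128],
    [[0,0,0],[0,0,0],128],
  ],
)

```text
time: 6.4
tool_pos: [0.6191, 0.1471, 0.0604]
tool_rot: [-0.0, 0.904, 0.427, -0.001]
force: [0.8, -0.5, 0.1]
gripper_width: 0.496
gripper_force: 0.0
```

```bash
python3 -c "
from h import *
look();print(r.observe()['tool_rot'])"
```

```text
t 6.4 tcp [-0.6 87.5] [0.6191 0.1471 0.0604] F [ 0.8 -0.5  0.1]
top glass [45.4  5.2] [104.7  53.5] ang 70.8
scene glass [-0.9  8. ] [117.4  88.5] ang 17.3
[7.56127268e-06 9.04083694e-01 4.27354474e-01 9.09733847e-04]
```

Call:
jog_arm(
  moves=[
    [[-3,0,-1],[0,0,0],128],
    [[-4,0,0],[0,0,0],128],
    [[-3,0,0],[0,0,0],128],
    [[-2.3,0,0],[0,0,0],128],
    [[-2.3,0,0],[0,0,0],128],
    [[-2.3,0,0],[0,0,0],128],
    [[-2.3,0,0],[0,0,0],128],
    [[-2.3,0,0],[0,0,0],128],
    [[-2.3,0,0],[0,0,0],128],
    [[-2.3,0,0],[0,0,0],128],
    [[-2.3,0,0],[0,0,0],128],
    [[0,0,0],[0,0,0],128],
  ],
)

```text
time: 7.5
tool_pos: [0.6016, 0.1252, 0.063]
tool_rot: [0.0, 0.904, 0.427, 0.0]
force: [1.4, 1.7, 1.7]
gripper_width: 0.496
gripper_force: 0.9
```

```bash
python3 -c "
from h import *
look()"
```

```text
t 7.5 tcp [-0.2 59.5] [0.6016 0.1252 0.063 ] F [1.4 1.7 1.7]
top glass [46.3 -8.8] [91.3 42.7] ang 70.0
scene glass [-5.1 -4.5] [116.9  88.6] ang 13.0
```

The glass turns less per push than I expected, so it needs pushes near its corners. I'll push from the opposite long side, near its -x end.

Call:
jog_arm(
  moves=[
    [[12,0,0],[0,0,0],83],
    [[0,0,-35],[0,0,0],83],
    [[0,0,-35],[0,0,0],83],
    [[-38,-3,0],[0,0,0],83],
    [[-38,-3,0],[0,0,0],83],
    [[-38,-3,0],[0,0,0],83],
    [[-38,-4,0],[0,0,0],83],
    [[0,0,30],[0,0,0],83],
    [[0,0,30],[0,0,0],83],
    [[0,0,9],[0,0,0],83],
    [[0,0,5],[0,0,0],83],
    [[0,0,0],[0,0,0],83],
  ],
)

```text
time: 8.6
tool_pos: [0.5017, 0.0259, 0.0578]
tool_rot: [-0.001, 0.904, 0.428, -0.002]
force: [0.9, 0.4, 1.0]
gripper_width: 0.673
gripper_force: 0.0
```

```bash
python3 -c "
from h import *
look('b')"
```

```text
t 8.6 tcp [-13.9 -80.7] [0.5017 0.0259 0.0578] F [0.9 0.4 1. ]
top glass [34.4 37.7] [42.2 22. ] ang -29.4
scene glass [-4.7 -5.1] [117.   88.1] ang 13.0
```

View pics/b_scene.png

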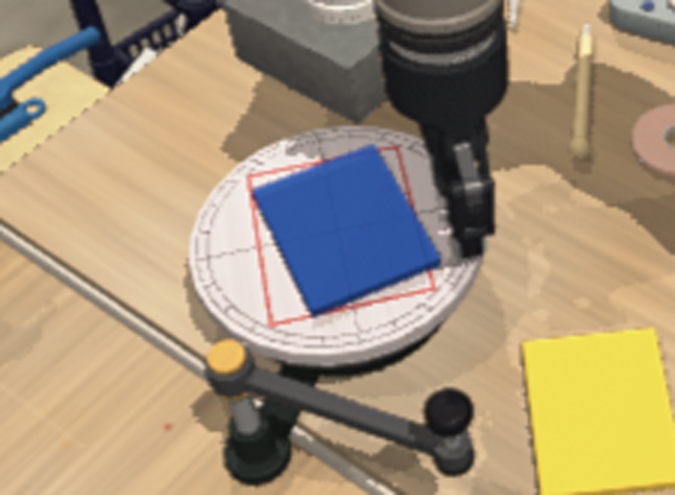

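The near finger (crop 470,250) stands beside the glass's right-hand corner (440,260), clear of it. Pushing now.

Call:
jog_arm(
  moves=[
    [[4,0,-1],[0,0,0],83],
    [[4,0,0],[0,0,0],83],
    [[3,0,0],[0,0,0],83],
    [[2.5,0,0],[0,0,0],83],
    [[2.5,0,0],[0,0,0],83],
    [[2.5,0,0],[0,0,0],83],
    [[2.5,0,0],[0,0,0],83],
    [[2.5,0,0],[0,0,0],83],
    [[2.5,0,0],[0,0,0],83],
    [[2.5,0,0],[0,0,0],83],
    [[2.5,0,0],[0,0,0],83],
    [[0,0,0],[0,0,0],83],
  ],
)

```text
time: 9.7
tool_pos: [0.5232, 0.0505, 0.0598]
tool_rot: [-0.0, 0.904, 0.428, 0.001]
force: [-0.1, -0.3, 0.0]
gripper_width: 0.68
gripper_force: 0.2
```

```bash
python3 -c "
from h import *
look()"
```

```text
t 9.7 tcp [-12.9 -48.1] [0.5232 0.0505 0.0598] F [-0.1 -0.3  0. ]Traceback (most recent call last):
  File "<string>", line 3, in <module>
    look()
    ~~~~^^
  File "h.py", line 31, in look
    im=viewer.snapshot(n); g=glass(n,im)
                             ~~~~~^^^^^^
  File "h.py", line 23, in glass
    k=max(cv2.findContours(m,0,1)[0],key=cv2.contourArea)[:,0]
      ~~~^^^^^^^^^^^^^^^^^^^^^^^^^^^^^^^^^^^^^^^^^^^^^^^^
ValueError: max() iterable argument is empty
```

```bash
sed -i "s/for n in('top','scene'):/for n in views:/; s/def look(save=None)/def look(save=None,views=('scene',))/" h.py; python3 -c "
from h import *
look()"
```

```text
t 9.75 tcp [-12.7 -48.1] [0.5234 0.0503 0.0599] F [0.6 0.  0.3]
scene glass [2.  8.6] [117.3  88.4] ang 1.9
```

Call:
jog_arm(
  moves=[
    [[-12,0,0],[0,0,0],83],
    [[0,0,-35],[0,0,0],83],
    [[0,0,-35],[0,0,0],83],
    [[35,4,0],[0,0,0],83],
    [[35,4,0],[0,0,0],83],
    [[35,4,0],[0,0,0],83],
    [[35,3,0],[0,0,0],83],
    [[0,0,30],[0,0,0],83],
    [[0,0,25],[0,0,0],83],
    [[0,0,9],[0,0,0],83],
    [[0,0,5],[0,0,0],83],
    [[0,0,0],[0,0,0],83],
  ],
)

```text
time: 10.8
tool_pos: [0.6146, 0.1377, 0.06]
tool_rot: [0.0, 0.904, 0.427, -0.001]
force: [-0.5, 0.2, 0.4]
gripper_width: 0.678
gripper_force: 0.0
```

```bash
python3 -c "
from h import *
look()"
```

```text
t 10.8 tcp [ 2.  77.4] [0.6146 0.1377 0.06  ] F [-0.5  0.2  0.4]
scene glass [1.9 9.1] [116.9  87.5] ang 1.9
```

Call:
jog_arm(
  moves=[
    [[-3,0,0],[0,0,0],83],
    [[-3,0,0],[0,0,0],83],
    [[-2,0,0],[0,0,0],83],
    [[-2,0,0],[0,0,0],83],
    [[-2,0,0],[0,0,0],83],
    [[-2,0,0],[0,0,0],83],
    [[-2,0,0],[0,0,0],83],
    [[-2,0,0],[0,0,0],83],
    [[-1,0,0],[0,0,0],83],
    [[0,0,0],[0,0,0],83],
  ],
)

```text
time: 11.68
tool_pos: [0.6037, 0.1247, 0.0613]
tool_rot: [-0.0, 0.904, 0.427, 0.001]
force: [1.6, 2.2, 1.9]
gripper_width: 0.672
gripper_force: 1.1
```

```bash
python3 -c "
from h import *
look()"
```

```text
t 11.68 tcp [ 1.8 60.5] [0.6037 0.1247 0.0613] F [1.6 2.2 1.9]
scene glass [0.4 4.6] [116.9  88. ] ang 0.2
```

Call:
jog_arm(
  moves=[
    [[-1.5,0,0],[0,0,0],83],
    [[-1.5,0,0],[0,0,0],83],
    [[-1.2,0,0],[0,0,0],83],
    [[0,0,0],[0,0,0],83],
  ],
)

```text
time: 12.07
tool_pos: [0.6007, 0.1215, 0.0611]
tool_rot: [-0.0, 0.904, 0.427, 0.0]
force: [1.8, 2.0, 3.1]
gripper_width: 0.677
gripper_force: 1.6
```

```bash
python3 -c "
from h import *
look()"
```

```text
t 12.07 tcp [ 1.5 56. ] [0.6007 0.1215 0.0611] F [1.8 2.  3.1]
scene glass [-0.1  0.2] [116.6  88.6] ang 0.2
```

Call:
jog_arm(
  moves=[
    [[15,0,0],[0,0,0],255],
    [[0,0,-40],[0,0,0],255],
    [[0,0,-40],[0,0,0],255],
    [[0,0,-40],[0,0,0],255],
    [[0,0,0],[0,0,0],255],
  ],
)

```text
time: 12.53
tool_pos: [0.6134, 0.1334, 0.1888]
tool_rot: [0.002, 0.904, 0.427, 0.006]
force: [2.2, 0.8, 1.6]
gripper_width: 0.002
gripper_force: 0.0
```

```bash
python3 -c "
from h import *
look('c',('scene',)); print(r.observe()['joint_pos'].round(2),r.observe()['gripper_width'])
n='scene';im=viewer.snapshot(n);v,u=np.nonzero(mask(im,'red',BOX[n])); q=rect(cast(n,np.c_[u,v],.06));print(q,rel(q[0]),q[2]+39.6)"
```

```text
t 12.53 tcp [ 3.7 73.3] [0.6134 0.1334 0.1888] F [2.2 0.8 1.6]
scene glass [ 0.  -0.5] [116.5  87.3] ang 0.1
[ 0.14  0.56 -0.61  1.35  0.32  1.32 -1.16] -0.002091913705547892
(array([563.8,  79.2]), array([134.3, 109.1]), -39.4) [ 0.1 -0.1] 0.20000000000000284
```

View pics/c_scene.png

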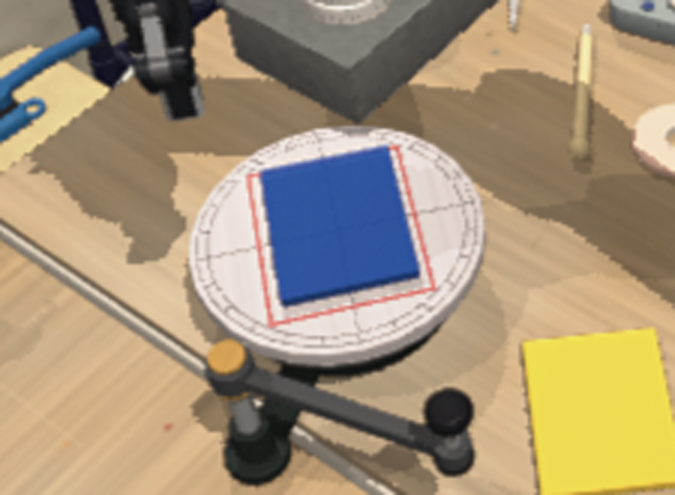

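The glass now sits square inside the red outline, with its corners at crop (262,170), (388,150), (420,275) and (285,303). I'll move to the hold-down arm and check from the top view there.

Call:
jog_arm(
  moves=[
    [[-9.4,-33.3,0],[0,0,0],255],
    [[-9.4,-33.3,0],[0,0,0],255],
    [[-9.4,-33.3,0],[0,0,0],255],
    [[-9.4,-33.3,0],[0,0,0],255],
    [[-9.4,-33.3,0],[0,0,0],255],
    [[-9.4,-33.3,0],[0,0,0],255],
    [[0,0,0],[0,0,-0.116],255],
    [[0,0,0],[0,0,-0.116],255],
    [[0,0,0],[0,0,-0.116],255],
    [[0,0,0],[0,0,-0.116],255],
    [[0,0,0],[0,0,-0.116],255],
    [[0,0,0],[0,0,-0.116],255],
  ],
)

```text
time: 13.63
tool_pos: [0.4179, 0.2134, 0.1782]
tool_rot: [-0.001, 0.702, 0.712, -0.004]
force: [-0.4, 0.8, -0.7]
gripper_width: 0.001
gripper_force: 0.0
```

Call:
jog_arm(
  moves=[
    [[0,0,0],[0,0,-0.116],255],
    [[0,0,0],[0,0,-0.116],255],
    [[0,0,0],[0,0,0],255],
  ],
)

```text
time: 13.88
tool_pos: [0.418, 0.2136, 0.1783]
tool_rot: [-0.001, 0.617, 0.787, -0.003]
force: [0.8, -0.2, -0.4]
gripper_width: -0.002
gripper_force: 0.0
```

```bash
python3 -c "
from h import *
s=r.observe();print(s['tool_pos'],s['tool_rot'],s['joint_pos'].round(2),s['time'])
look('d',('top','scene'))
for n in ('top','scene'):
  im=viewer.snapshot(n);v,u=np.nonzero(mask(im,'red',BOX[n])); q=rect(cast(n,np.c_[u,v],.06));print(n,q,rel(q[0]),q[2]+39.6)"
```

```text
[0.41802219 0.21361838 0.17829445] [-0.00128636  0.61682353  0.78709403 -0.00317415] [ 0.22  0.3  -0.89  1.78  0.25  1.19 -0.5 ] 13.8833
t 13.88 tcp [-197.9   10.6] [0.418  0.2136 0.1783] F [ 0.8 -0.2 -0.4]
top glass [ 2.7 -1.8] [111.   87.2] ang 0.2
scene glass [ -6.9 -39.7] [96.1  9.9] ang 0.1
top (array([563.3,  79.3]), array([133.6, 108.7]), -39.2) [-0.4 -0.3] 0.3999999999999986
scene (array([533.4,  69.9]), array([153.3,  91.1]), -85.0) [-17.4 -26.6] -45.4
```

View pics/d_top.png

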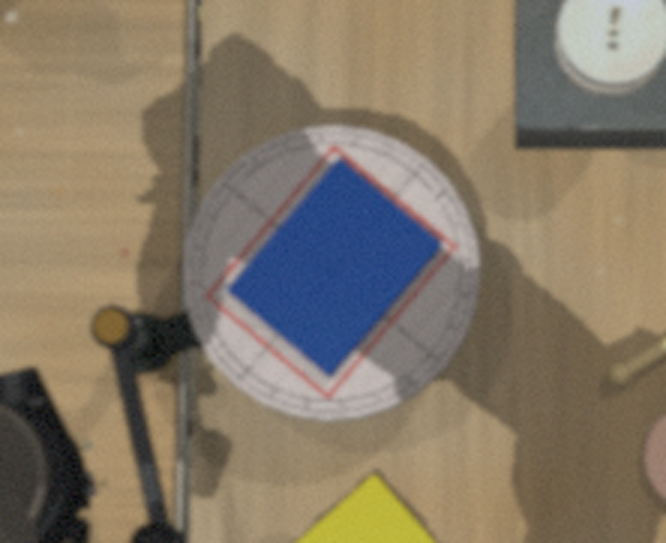

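The top view shows the gap a little tighter on the +x short side (crop 400,200) than on the -x side (280,335). I'll measure both gaps with edge profiles.

```bash
cat >> h.py <<'E'
def gaps(n):
    im=viewer.snapshot(n); i=viewer.camera_info(n)
    S=np.arange(-75,75.1,.5); B=np.arange(-25,25.1,1)
    for nm,ax,bx in(('ex',EX,EY),('ey',EY,EX)):
        out={}
        for z in(.07,.06):
            P=C/1000+(S[:,None,None]*ax+B[None,:,None]*bx)/1000
            uv=np.array([[proj(i,[*p,z]) for p in row] for row in P]).astype(np.float32)
            out[z]=cv2.remap(im,uv[...,0],uv[...,1],cv2.INTER_LINEAR).astype(float)
        b=np.median(out[.07][...,0]-out[.07][...,2],axis=1)
        rd=np.median(out[.06][...,2]-(out[.06][...,1]+out[.06][...,0])/2,axis=1)
        c=b[abs(S)<20].mean(); e=(b>c/2+b[abs(S)>70].mean()/2)
        lo,hi=S[e][0],S[e][-1]
        L=[]
        for sg in(-1,1):
            w=(S*sg>(58 if nm=='ex' else 46))&(S*sg<(73 if nm=='ex' else 61)); q=np.clip(rd*w-4,0,None); k=np.argmax(q); q=q*(abs(S-S[k])<3); L.append((q@S)/q.sum())
        print(n,nm,'glass',lo,hi,'mid',(lo+hi)/2,'red',np.round(L,1),'mid',round(sum(L)/2,2),'pk',rd.max().round())
        print('  prof lo',b[(S>lo-5)&(S<lo+5)][::2].astype(int),'hi',b[(S>hi-5)&(S<hi+5)][::2].astype(int))
E
python3 -c "
from h import *
gaps('top')"
```

```text
top ex glass -53.5 58.5 mid 2.5 red [-65.   64.1] mid -0.42 pk 48.0
  prof lo [-10  -5   2  16  35  55  72  84  90  93] hi [ 93  92  88  79  61  35   6 -22 -42 -48]
top ey glass -46.0 42.5 mid -1.75 red [-52.1  51.9] mid -0.07 pk 31.0
  prof lo [-15  -7   2  16  35  56  73  85  90  92] hi [ 91  89  83  71  54  35  18   3  -8 -17]
```

The glass is about 3 mm towards +x and 1.7 mm towards -y. That's too close to the limit, so I'll tap the +x short edge again.

Call:
jog_arm(
  moves=[
    [[-29,19.8,0],[0,0,0],128],
    [[-29,19.8,0],[0,0,0],128],
    [[-29,19.8,0],[0,0,0],128],
    [[-29,19.8,0],[0,0,0],128],
    [[-29,19.8,0],[0,0,0],128],
    [[-29,19.8,0],[0,0,0],128],
    [[-29,19.8,0],[0,0,0],128],
    [[-29,19.8,0],[0,0,0],128],
    [[0,0,0],[0,0,-0.1065],128],
    [[0,0,0],[0,0,-0.1065],128],
    [[0,0,0],[0,0,-0.1065],128],
    [[0,0,0],[0,0,-0.1065],128],
  ],
)

```text
time: 15.13
tool_pos: [0.6289, 0.028, 0.1802]
tool_rot: [-0.0, 0.435, 0.9, -0.0]
force: [-0.1, 0.0, 0.8]
gripper_width: 0.496
gripper_force: 0.0
```

Call:
jog_arm(
  moves=[
    [[0,0,0],[0,0,-0.1065],128],
    [[0,0,0],[0,0,-0.1065],128],
    [[0,0,30],[0,0,0],128],
    [[0,0,30],[0,0,0],128],
    [[0,0,0],[0,0,0],128],
    [[0,0,0],[0,0,0],128],
  ],
)

```text
time: 15.63
tool_pos: [0.6275, 0.0274, 0.119]
tool_rot: [-0.002, 0.339, 0.941, -0.001]
force: [0.1, 0.2, 0.6]
gripper_width: 0.499
gripper_force: 0.0
```

```bash
python3 -c "
from h import *
s=r.observe();print(s['tool_pos'],s['tool_rot'],rel(s['tool_pos'][:2]*1000),s['time'])
gaps('scene')"
```

```text
[0.62747382 0.02740659 0.11898038] [-0.00204823  0.33920934  0.94070772 -0.00134646] [82.1  0.6] 15.6333
scene ex glass -59.5 58.5 mid -0.5 red [-64.1  71.7] mid 3.82 pk 78.0
  prof lo [-22 -19  -9  11  31  51  66  76  85  94] hi [104  97  87  76  56  34  13  -6 -17 -18]
scene ey glass -44.5 43.5 mid -0.5 red [-51.5  52.5] mid 0.47 pk 81.0
  prof lo [-53 -30 -17   2  36  75 102 111 114 113] hi [113 114 110  96  69  28  -3 -17 -17 -22]
```

Call:
jog_arm(
  moves=[
    [[0,0,30],[0,0,0],128],
    [[0,0,18],[0,0,0],128],
    [[0,0,6],[0,0,0],128],
    [[0,0,4],[0,0,0],128],
    [[4,0,0],[0,0,0],128],
    [[3,0,0],[0,0,0],128],
    [[2,0,0],[0,0,0],128],
    [[1.5,0,0],[0,0,0],128],
    [[1.5,0,0],[0,0,0],128],
    [[1,0,0],[0,0,0],128],
    [[1,0,0],[0,0,0],128],
    [[0,0,0],[0,0,0],128],
  ],
)

```text
time: 16.68
tool_pos: [0.6198, 0.0363, 0.0638]
tool_rot: [0.002, 0.339, 0.941, 0.0]
force: [2.5, -2.2, 3.6]
gripper_width: 0.498
gripper_force: 1.7
```

```bash
python3 -c "
from h import *
look();gaps('scene')"
```

```text
t 16.68 tcp [70.6  2.6] [0.6198 0.0363 0.0638] F [ 2.5 -2.2  3.6]
scene glass [-0.6 -0.7] [117.2  88.2] ang -0.3
scene ex glass -60.0 58.0 mid -1.0 red [-64.1  71.5] mid 3.71 pk 78.0
  prof lo [-22 -18  -6  13  34  54  67  78  87  97] hi [107 101  90  76  58  36  13  -5 -16 -19]
scene ey glass -44.5 43.5 mid -0.5 red [-51.5  52.5] mid 0.48 pk 80.0
  prof lo [-51 -28 -13   9  44  81 105 113 114 113] hi [114 115 112  98  72  31  -2 -18 -23 -25]
```

Call:
jog_arm(
  moves=[
    [[1,0,0],[0,0,0],128],
    [[0.7,0,0],[0,0,0],128],
    [[0,0,0],[0,0,0],128],
  ],
)

```text
time: 17.03
tool_pos: [0.6171, 0.0381, 0.063]
tool_rot: [0.0, 0.339, 0.941, 0.0]
force: [3.0, -2.5, 4.0]
gripper_width: 0.499
gripper_force: 2.0
```

```bash
python3 -c "
from h import *
look();gaps('scene')"
```

```text
t 17.03 tcp [67.3  2.3] [0.6171 0.0381 0.063 ] F [ 3.  -2.5  4. ]
scene glass [-3.8 -0.8] [117.   88.1] ang -0.2
scene ex glass -63.5 54.0 mid -4.75 red [-64.1  66.7] mid 1.33 pk 78.0
  prof lo [-24 -20  -9   9  29  48  64  75  85  94] hi [114 112 105  91  69  35  -5 -24 -29 -26]
scene ey glass -45.0 43.0 mid -1.0 red [-51.6  52.5] mid 0.48 pk 80.0
  prof lo [-64 -39 -18   1  32  71 100 112 115 113] hi [114 115 113 103  82  45   5 -15 -22 -24]
```

Call:
jog_arm(
  moves=[
    [[-15,0,0],[0,0,0],255],
    [[0,0,-40],[0,0,0],255],
    [[0,0,-40],[0,0,0],255],
    [[0,0,-37],[0,0,0],255],
    [[39.6,2,0],[0,0,0],255],
    [[39.6,2,0],[0,0,0],255],
    [[39.6,2,0],[0,0,0],255],
    [[39.6,2,0],[0,0,0],255],
    [[39.6,2,0],[0,0,0],255],
    [[39.6,2,0],[0,0,0],255],
    [[39.6,2,0],[0,0,0],255],
    [[0,0,0],[0,0,0],255],
  ],
)

```text
time: 18.13
tool_pos: [0.4128, 0.2237, 0.1791]
tool_rot: [-0.004, 0.331, 0.944, -0.001]
force: [-0.6, 0.5, 0.4]
gripper_width: -0.003
gripper_force: 0.0
```

```bash
python3 -c "
from h import *
look('e',('top',));gaps('top')"
```

```text
t 18.13 tcp [-208.4   15. ] [0.4128 0.2237 0.1791] F [-0.6  0.5  0.4]
top glass [-1.4 -2.1] [110.9  87.1] ang -0.1
top ex glass -57.5 55.0 mid -1.25 red [-65.  64.] mid -0.48 pk 47.0
  prof lo [-22 -11   1  16  35  56  74  85  91  92] hi [ 92  90  84  71  51  31  12  -1 -11 -20]
top ey glass -46.5 42.0 mid -2.25 red [-52.4  51.9] mid -0.23 pk 30.0
  prof lo [-20 -11   0  14  33  53  71  83  89  92] hi [ 91  89  83  73  56  37  19   4  -6 -14]
```

View pics/e_top.png

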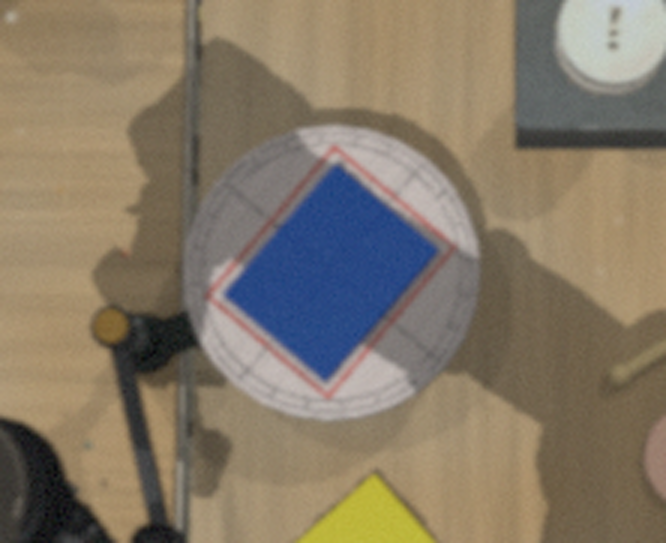

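The top view gives ex ≈ -0.8 mm, ey ≈ -1.7 mm and an angle near 0. A gentle tap from the -ey long side will take out the rest.

Call:
jog_arm(
  moves=[
    [[-34.5,-15,0],[0,0,0],83],
    [[-34.5,-15,0],[0,0,0],83],
    [[-34.5,-15,0],[0,0,0],83],
    [[-34.5,-15,0],[0,0,0],83],
    [[-34.5,-15,0],[0,0,0],83],
    [[-34.5,-15,0],[0,0,0],83],
    [[0,0,0],[0,0,0.1208],83],
    [[0,0,0],[0,0,0.1208],83],
    [[0,0,0],[0,0,0.1208],83],
    [[0,0,0],[0,0,0.1208],83],
    [[0,0,0],[0,0,0.1208],83],
    [[0,0,0],[0,0,0.1208],83],
  ],
)

```text
time: 19.23
tool_pos: [0.5249, 0.0135, 0.1783]
tool_rot: [-0.002, 0.654, 0.757, -0.001]
force: [0.8, -0.4, -0.0]
gripper_width: 0.678
gripper_force: 0.0
```

Call:
jog_arm(
  moves=[
    [[0,0,0],[0,0,0.1208],83],
    [[0,0,0],[0,0,0.1208],83],
    [[0,0,0],[0,0,0.1208],83],
    [[0,0,0],[0,0,0.1208],83],
    [[0,0,0],[0,0,0.1208],83],
    [[0,0,0],[0,0,0.1208],83],
    [[0,0,0],[0,0,0.1208],83],
    [[0,0,40],[0,0,0],83],
    [[0,0,35],[0,0,0],83],
    [[0,0,0],[0,0,0],83],
    [[0,0,0],[0,0,0],83],
  ],
)

```text
time: 20.15
tool_pos: [0.5233, 0.0138, 0.1024]
tool_rot: [-0.002, 0.905, 0.425, -0.004]
force: [1.0, -0.1, -0.3]
gripper_width: 0.674
gripper_force: 0.0
```

```bash
python3 -c "
from h import *
look();print(r.observe()['tool_rot'])"
```

```text
t 20.15 tcp [ 10.6 -76.3] [0.5233 0.0138 0.1024] F [ 1.  -0.1 -0.3]
scene glass [-4.1 -0.9] [116.9  87.6] ang 0.1
[-7.52291898e-04  9.05044298e-01  4.25315735e-01 -8.81987591e-04]
```

Call:
jog_arm(
  moves=[
    [[0,-11,20],[0,0,0],83],
    [[0,0,14],[0,0,0],83],
    [[0,0,6],[0,0,0],83],
    [[0,0,2.5],[0,0,0],83],
    [[5,0,0],[0,0,0],83],
    [[5,0,0],[0,0,0],83],
    [[4,0,0],[0,0,0],83],
    [[2,0,0],[0,0,0],83],
    [[1.5,0,0],[0,0,0],83],
    [[1,0,0],[0,0,0],83],
    [[0,0,0],[0,0,0],83],
    [[0,0,0],[0,0,0],83],
  ],
)

```text
time: 21.2
tool_pos: [0.5294, 0.0356, 0.063]
tool_rot: [0.001, 0.905, 0.426, -0.0]
force: [-1.2, -1.2, 6.0]
gripper_width: 0.675
gripper_force: 2.5
```

```bash
python3 -c "
from h import *
look()"
```

```text
t 21.2 tcp [  1.3 -55.6] [0.5294 0.0356 0.063 ] F [-1.2 -1.2  6. ]
scene glass [-4.  -1.1] [117.   88.1] ang -0.2
```

Call:
jog_arm(
  moves=[
    [[-4,0,0],[0,0,0],83],
    [[-3,0,0],[0,0,0],83],
    [[0,0,0],[0,0,0],83],
    [[0,0,0],[0,0,0],83],
  ],
)

```text
time: 21.58
tool_pos: [0.5244, 0.0305, 0.062]
tool_rot: [-0.0, 0.905, 0.426, -0.0]
force: [0.5, -0.1, -0.5]
gripper_width: 0.674
gripper_force: 0.0
```

```bash
python3 -c "
from h import *
look('f')"
```

```text
t 21.58 tcp [  0.7 -62.8] [0.5244 0.0305 0.062 ] F [ 0.5 -0.1 -0.5]
scene glass [-4.1 -0.9] [116.9  87.6] ang 0.1
```

View pics/f_scene.png

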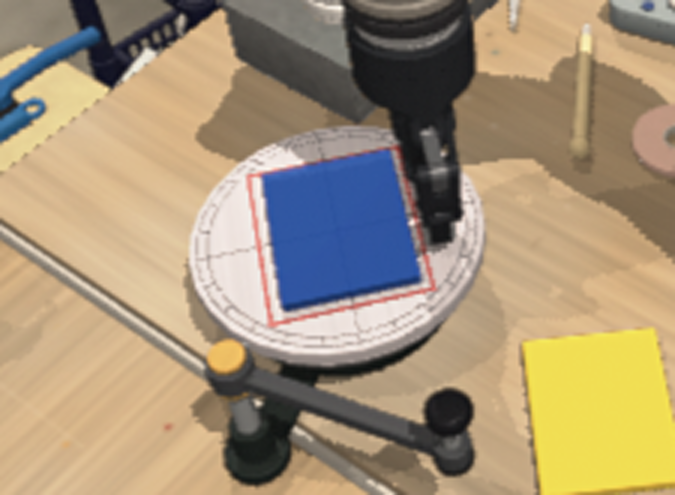

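The gap on the left, +ey side (crop 258,240) is wider than on the right (420,230). The tips rode slightly high, so I'll lower them and tap again.

Call:
jog_arm(
  moves=[
    [[0,0,2.5],[0,0,0],83],
    [[2,0,0],[0,0,0],83],
    [[2,0,0],[0,0,0],83],
    [[1.5,0,0],[0,0,0],83],
    [[1,0,0],[0,0,0],83],
    [[1,0,0],[0,0,0],83],
    [[0,0,0],[0,0,0],83],
    [[0,0,0],[0,0,0],83],
  ],
)

```text
time: 22.3
tool_pos: [0.529, 0.0359, 0.0596]
tool_rot: [0.0, 0.905, 0.426, -0.001]
force: [-2.9, -2.1, 1.0]
gripper_width: 0.675
gripper_force: 1.5
```

```bash
python3 -c "
from h import *
look()"
```

```text
t 22.3 tcp [  0.8 -55.6] [0.529  0.0359 0.0596] F [-2.9 -2.1  1. ]
scene glass [-3.9 -0.4] [116.8  88.5] ang 0.0
```

Proper contact now, with the edge being pushed. One millimetre more.

Call:
jog_arm(
  moves=[
    [[0.6,0,0],[0,0,0],83],
    [[0.5,0,0],[0,0,0],83],
    [[0,0,0],[0,0,0],83],
    [[0,0,0],[0,0,0],83],
  ],
)

```text
time: 22.68
tool_pos: [0.5306, 0.0378, 0.0597]
tool_rot: [-0.0, 0.905, 0.426, 0.0]
force: [-1.3, -1.1, 0.0]
gripper_width: 0.672
gripper_force: 0.6
```

```bash
python3 -c "
from h import *
look()"
```

```text
t 22.68 tcp [  0.8 -53.2] [0.5306 0.0378 0.0597] F [-1.3 -1.1  0. ]
scene glass [-3.9  1.9] [116.9  88.4] ang 0.0
```

Call:
jog_arm(
  moves=[
    [[-12,0,0],[0,0,0],83],
    [[0,0,-40],[0,0,0],255],
    [[0,0,-40],[0,0,0],255],
    [[0,0,-40],[0,0,0],255],
    [[13.4,-32.7,0],[0,0,0],255],
    [[13.4,-32.7,0],[0,0,0],255],
    [[13.4,-32.7,0],[0,0,0],255],
    [[13.4,-32.7,0],[0,0,0],255],
    [[13.4,-32.7,0],[0,0,0],255],
    [[13.4,-32.7,0],[0,0,0],255],
    [[0,0,0],[0,0,-0.1163],255],
    [[0,0,0],[0,0,-0.1163],255],
  ],
)

```text
time: 23.73
tool_pos: [0.4207, 0.2185, 0.1805]
tool_rot: [-0.0, 0.846, 0.534, 0.001]
force: [0.5, 0.4, -0.6]
gripper_width: -0.001
gripper_force: 0.0
```

Call:
jog_arm(
  moves=[
    [[0,0,0],[0,0,-0.1163],255],
    [[0,0,0],[0,0,-0.1163],255],
    [[0,0,0],[0,0,-0.1163],255],
    [[0,0,0],[0,0,-0.1163],255],
    [[0,0,0],[0,0,-0.1163],255],
    [[0,0,0],[0,0,-0.1163],255],
    [[0,0,0],[0,0,0],255],
  ],
)

```text
time: 24.32
tool_pos: [0.4226, 0.2152, 0.1799]
tool_rot: [0.0, 0.617, 0.787, 0.001]
force: [-0.3, 0.2, -0.4]
gripper_width: 0.003
gripper_force: 0.0
```

```bash
python3 -c "
from h import *
look('g',('top',));gaps('top');print(r.observe()['tool_rot'])"
```

```text
t 24.32 tcp [-195.4   14.7] [0.4226 0.2152 0.1799] F [-0.3  0.2 -0.4]
top glass [-1.4  1.2] [111.   87.2] ang 0.1
top ex glass -57.5 54.5 mid -1.5 red [-65.  64.] mid -0.47 pk 47.0
  prof lo [-22 -11   0  15  33  54  72  84  91  92] hi [ 92  91  87  77  61  39  18   2  -8 -17]
top ey glass -43.0 45.5 mid 1.25 red [-52.4  52.2] mid -0.08 pk 30.0
  prof lo [-7 -4  3 15 32 53 71 84 90 92] hi [ 92  89  84  73  56  33  10 -11 -24 -29]
[8.65123604e-05 6.18728423e-01 7.85604875e-01 3.33323354e-04]
```

By the top view the glass is within about 1.7 mm (ex -1.0, ey +1.3) and square. I'll now swing the hold-down arm in.

Call:
jog_arm(
  moves=[
    [[0,0,35],[0,0,0],255],
    [[0,0,35],[0,0,0],255],
    [[0,0,18],[0,0,0],255],
    [[0,0,6],[0,0,0],255],
    [[-3,0,0],[0,0,0],255],
    [[-3,0,0],[0,0,0],255],
    [[-3,0,0],[0,0,0],255],
    [[-7.2,-1.1,0],[0,0,-0.08],255],
    [[-7.2,-1.1,0],[0,0,-0.08],255],
    [[-7.2,-1.1,0],[0,0,-0.08],255],
    [[0,0,0],[0,0,0],255],
  ],
)

```text
time: 25.33
tool_pos: [0.4303, 0.1837, 0.0872]
tool_rot: [0.001, 0.52, 0.854, 0.001]
force: [1.4, -0.1, -0.2]
gripper_width: -0.002
gripper_force: 0.0
```

```bash
python3 -c "
from h import *
s=r.observe();print(s['tool_pos'],s['force'])
im=viewer.snapshot('scene');cv2.imwrite('pics/h.png',cv2.resize(im[220:420,160:400],None,fx=2.5,fy=2.5))"
```

```text
[0.43032941 0.18370393 0.08715153] [ 1.38182174 -0.14507595 -0.16345075]
```

View pics/h.png

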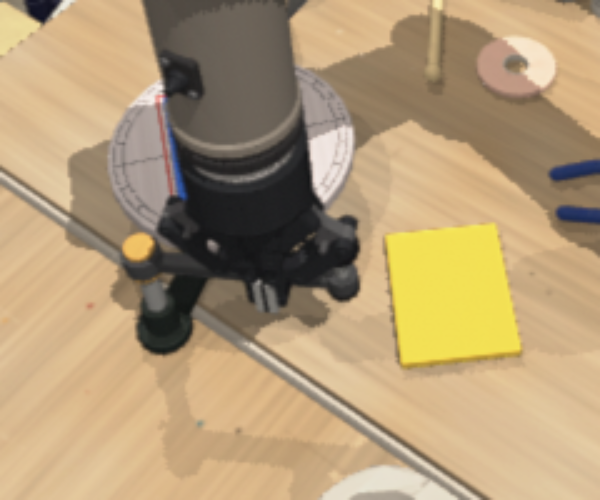

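The bar is moving with the closed fingers (knob at crop 345,235). That was my last picture, and in fact one over the limit of 10, so I'll work from numbers only from here.

Call:
jog_arm(
  moves=[
    [[-7.2,-1.1,0],[0,0,-0.08],255],
    [[-7.2,-1.1,0],[0,0,-0.08],255],
    [[-7.2,-1.1,0],[0,0,-0.08],255],
    [[-7.2,-1.1,0],[0,0,-0.08],255],
    [[-7.2,-1.1,0],[0,0,-0.08],255],
    [[-7.2,-1.1,0],[0,0,-0.08],255],
    [[-7.2,-1.1,0],[0,0,-0.08],255],
    [[-7.2,-1.1,0],[0,0,-0.08],255],
    [[-7.2,-1.1,0],[0,0,-0.08],255],
    [[-7.2,-1.1,0],[0,0,-0.08],255],
    [[-7.2,-1.1,0],[0,0,-0.08],255],
    [[0,0,0],[0,0,0],255],
  ],
)

```text
time: 26.38
tool_pos: [0.4816, 0.1263, 0.0862]
tool_rot: [0.001, 0.107, 0.994, 0.0]
force: [-0.1, -1.1, 0.2]
gripper_width: -0.001
gripper_force: 0.0
```

```bash
python3 -c "
from h import *
s=r.observe();print(s['tool_pos'],s['force'],s['tool_rot'],s['joint_pos'].round(2))
P=np.array([517.3,211.4]);d=s['tool_pos'][:2]*1000-P;q=s['tool_rot'];ph=2*np.arctan2(q[2],q[1]);x=np.array([np.cos(ph),np.sin(ph)]);u=np.array([-np.sin(ph),np.cos(ph)]);print(np.degrees(ph),'d',d@x,'r',d@u)"
```

```text
[0.48164279 0.12634753 0.08624447] [-0.10312641 -1.11036998  0.18777618] [6.92071524e-04 1.07019629e-01 9.94256630e-01 2.72333294e-04] [ 0.5   0.58 -1.08  1.83  0.58  1.09  0.56]
167.71291948380173 d 16.740406498160027 r 90.69243229065292
```

Call:
jog_arm(
  moves=[
    [[-7.2,-1.1,0],[0,0,-0.08],255],
    [[-7.2,-1.1,0],[0,0,-0.08],255],
    [[-7.2,-1.1,0],[0,0,-0.08],255],
    [[-5.4,-0.9,0],[0,0,-0.06],255],
    [[-5.4,-0.9,0],[0,0,-0.06],255],
    [[-3.6,-0.6,0],[0,0,-0.04],255],
    [[-3.6,-0.6,0],[0,0,-0.04],255],
    [[-2.7,-0.5,0],[0,0,-0.03],255],
    [[-2.7,-0.5,0],[0,0,-0.03],255],
    [[-1.5,0,0],[0,0,0],255],
    [[0,0,0],[0,0,0],255],
  ],
)

```text
time: 27.3
tool_pos: [0.5261, 0.1207, 0.086]
tool_rot: [0.0, -0.142, 0.99, -0.0]
force: [-0.3, -0.6, 0.4]
gripper_width: 0.0
gripper_force: 0.1
```

```bash
cat >> h.py <<'E'
def st():
    s=r.observe();print(round(s['time'],2),s['tool_pos'].round(4),'F',s['force'].round(1))
    P=np.array([517.3,211.4]);d=s['tool_pos'][:2]*1000-P;q=s['tool_rot'];ph=2*np.arctan2(q[2],q[1]);x=np.array([np.cos(ph),np.sin(ph)]);u=np.array([-np.sin(ph),np.cos(ph)]);print('phi',np.degrees(ph),'d',d@x,'r',d@u)
E
python3 -c "
from h import *
st()"
```

```text
27.3 [0.5261 0.1207 0.086 ] F [-0.3 -0.6  0.4]
phi 196.36325377946346 d 17.076747599433272 r 89.52597824126704
```

Call:
jog_arm(
  moves=[
    [[-1.8,-0.3,0],[0,0,-0.02],255],
    [[-1.8,-0.3,0],[0,0,-0.02],255],
    [[-1.5,0,0],[0,0,-0.015],255],
    [[-1,0,0],[0,0,0],255],
    [[0,0,0],[0,0,0],255],
    [[0,0,0],[0,0,0],255],
  ],
)

```text
time: 27.8
tool_pos: [0.5322, 0.1222, 0.0858]
tool_rot: [0.0, -0.171, 0.985, 0.0]
force: [0.5, -0.5, -0.7]
gripper_width: 0.004
gripper_force: 0.1
```

```bash
python3 -c "
from h import *
st()"
```

```text
27.8 [0.5322 0.1222 0.0858] F [ 0.5 -0.5 -0.7]
phi 199.68228262387655 d 16.01544266934729 r 89.04619079900472
```

Call:
jog_arm(
  moves=[
    [[-1.5,0,0],[0,0,0],255],
    [[-1.5,0,0],[0,0,0],255],
    [[0,0,0],[0,0,0],255],
    [[0,0,0],[0,0,0],255],
  ],
)

```text
time: 28.13
tool_pos: [0.5324, 0.1222, 0.0857]
tool_rot: [-0.003, -0.171, 0.985, -0.001]
force: [-6.3, -2.2, 6.4]
gripper_width: 0.001
gripper_force: 3.4
```

Call:
jog_arm(
  moves=[
    [[-1.5,0,0],[0,0,0],255],
    [[-1.5,0,0],[0,0,0],255],
    [[0,0,0],[0,0,0],255],
    [[0,0,0],[0,0,0],255],
  ],
)

```text
time: 28.47
tool_pos: [0.5324, 0.1222, 0.0855]
tool_rot: [-0.006, -0.171, 0.985, -0.002]
force: [-12.1, -5.1, 10.4]
gripper_width: 0.001
gripper_force: 6.5
```

```bash
python3 -c "
from h import *
st()"
```

```text
28.47 [0.5324 0.1222 0.0855] F [-12.1  -5.1  10.4]
phi 199.74379912733158 d 15.946589463686305 r 89.07223699185273
```

The arm is at its stop: 13 N and no further motion. I'll withdraw and go above the knob.

Call:
jog_arm(
  moves=[
    [[6,0,0],[0,0,0],255],
    [[12,0,0],[0,0,0],255],
    [[0,0,-35],[0,0,0],255],
    [[0,0,-35],[0,0,0],255],
    [[0,0,-35],[0,0,0],255],
    [[-11,-17,0],[0,0,0],255],
    [[-11,-17,0],[0,0,0],255],
    [[-11,-17,0],[0,0,0],255],
    [[0,0,20],[0,0,0],255],
    [[0,0,0],[0,0,0],255],
  ],
)

```text
time: 29.3
tool_pos: [0.5689, 0.079, 0.1679]
tool_rot: [-0.002, -0.17, 0.986, -0.0]
force: [-0.2, -0.2, -0.8]
gripper_width: -0.002
gripper_force: 0.0
```

```bash
python3 -c "
from h import *
look()
im=viewer.snapshot('top').astype(int)
for n in ('top','scene'):
  print(n,proj(viewer.camera_info(n),[.5638,.0793,.1415]))
im=viewer.snapshot('scene');g=im.max(axis=2)
i=viewer.camera_info('scene')
u,v=map(int,proj(i,[.5638,.0793,.135]))
m=((im.astype(int).max(2)<70)&(abs(im[...,0].astype(int)-im[...,2])<25))
for y in range(v-22,v+24,2): print(y,''.join('#' if m[y,x] else '.' for x in range(u-40,u+40)))
"
```

```text
t 29.3 tcp [4.1 3. ] [0.5689 0.079  0.1679] F [-0.2 -0.2 -0.8]
scene glass [-4.2  0.5] [116.2  83.7] ang 0.0
top (np.float64(267.79898797159564), np.float64(198.0753967302803))
scene (np.float64(246.76465649862712), np.float64(248.61682897327586))
228 ................###################.............................................
230 ..........................##########...#...#....................................
232 ...........................#########.......###..................................
234 ............................########.......#######..............................
236 ............................#########.......#######.............................
238 .............................########............###............................
240 ....................................................#...........................
242 ................................................................................
244 ................................................................................
246 ................................................................................
24
[... 402 characters left out ...]
....................
258 .......................................#####....................................
260 ................................................................................
262 ......................................##........................................
264 ...............................................#................................
266 ......................................##....#####...............................
268 ...........................................######...............................
270 ..........................................######................................
272 .........................................###....................................
```

The knob's dark top is seen right where predicted, near scene (247,250). I'll push down.

Call:
jog_arm(
  moves=[
    [[4.5,1.6,10],[0,0,0],255],
    [[0,0,10],[0,0,0],255],
    [[0,0,4],[0,0,0],255],
    [[0,0,3],[0,0,0],255],
    [[0,0,3],[0,0,0],255],
    [[0,0,2],[0,0,0],255],
    [[0,0,2],[0,0,0],255],
    [[0,0,2],[0,0,0],255],
    [[0,0,2],[0,0,0],255],
    [[0,0,0],[0,0,0],255],
    [[0,0,0],[0,0,0],255],
  ],
)

```text
time: 30.37
tool_pos: [0.5643, 0.081, 0.1327]
tool_rot: [0.0, -0.171, 0.985, 0.0]
force: [-0.2, 0.4, 0.8]
gripper_width: 0.0
gripper_force: 0.4
```

Call:
jog_arm(
  moves=[
    [[0,0,2],[0,0,0],255],
    [[0,0,2],[0,0,0],255],
    [[0,0,1],[0,0,0],255],
    [[0,0,0.5],[0,0,0],255],
    [[0,0,0],[0,0,0],255],
    [[0,0,0],[0,0,0],255],
  ],
)

```text
time: 30.87
tool_pos: [0.5642, 0.081, 0.1272]
tool_rot: [0.0, -0.171, 0.985, 0.0]
force: [-0.5, 0.3, 1.1]
gripper_width: 0.0
gripper_force: 0.7
```

Call:
jog_arm(
  moves=[
    [[0,0,1],[0,0,0],255],
    [[0,0,1],[0,0,0],255],
    [[0,0,0],[0,0,0],255],
    [[0,0,0],[0,0,0],255],
  ],
)

```text
time: 31.2
tool_pos: [0.5643, 0.0811, 0.1263]
tool_rot: [0.0, -0.171, 0.985, -0.0]
force: [-1.7, -0.1, 6.7]
gripper_width: 0.005
gripper_force: 3.2
```

The foot has met the glass: TCP 126.3 mm and the force is rising. I'll lift off and check.

Call:
jog_arm(
  moves=[
    [[0,0,0.5],[0,0,0],255],
    [[0,0,0],[0,0,0],255],
    [[0,0,-10],[0,0,0],255],
    [[0,0,-40],[0,0,0],255],
    [[0,0,-40],[0,0,0],255],
    [[38,0,0],[0,0,0],255],
    [[38,0,0],[0,0,0],255],
    [[38,0,0],[0,0,0],255],
    [[0,38,0],[0,0,0],255],
    [[0,38,0],[0,0,0],255],
    [[0,30,0],[0,0,0],255],
    [[0,0,0],[0,0,0],255],
  ],
)

```text
time: 32.2
tool_pos: [0.4179, 0.1487, 0.2159]
tool_rot: [0.001, -0.176, 0.984, 0.001]
force: [0.1, 1.6, -0.2]
gripper_width: -0.004
gripper_force: 0.0
```

```bash
python3 -c "
from h import *
look(None,('top','scene'))
for n in ('top','scene'):
  im=viewer.snapshot(n).astype(int); i=viewer.camera_info(n)
  for z in (.1415,.1265):
    print(n,z,proj(i,[.5638,.0793,z]))
  u,v=map(int,proj(i,[.5638,.0793,.1265]))
  m=(im.max(2)<70)
  k=m[v-9:v+10,u-12:u+13]; ys,xs=np.nonzero(k); print(ys.mean()+v-9,xs.mean()+u-12,len(ys))
  for y in range(v-14,v+16,2): print(y,''.join('#' if m[y,x] else '.' for x in range(u-30,u+30)))
"
```

```text
t 32.2 tcp [-156.7  -39.5] [0.4179 0.1487 0.2159] F [ 0.1  1.6 -0.2]
top glass [-1.6  1.4] [111.7  87. ] ang 0.1
scene glass [-35.4   0.2] [83.4 56.4] ang 88.8
top 0.1415 (np.float64(267.79898797159564), np.float64(198.0753967302803))
top 0.1265 (np.float64(268.6103972551054), np.float64(199.3791053057975))
202.28502415458937 267.43961352657004 207
185 ............................................................
187 ............................................................
189 ............................................................
191 ............................................................
193 ............................................................
195 ............................#######.........................
197 ..........................###########.......................
199 .........................#############......................
201 ........................##############......................
203 ......................#################.....................
205 ...............########################.....................
207 .........##################..#
[... 697 characters left out ...]
................................#####....#########
250 ...........................................###.....#########
252 .............................#######........#......#########
254 ..........................############..............########
256 .........................#############..............########
258 .........................#############.............#########
260 ..........................############.............#########
262 ............................##########............##########
264 ............................##############........##......##
266 ............................##############.......###########
268 ............................#############........###########
```

```bash
python3 -c "
from bench import sign_off
print(sign_off())"
```

```text
the job is handed in; nothing more can be done
None
```

The job is handed in at about 32 s: by the top camera the glass is about 1.7 mm off centre and square within 0.5°, the hold-down arm is at its stop, and the foot rests on the glass. The scene camera's less reliable view put the glass 3–4 mm off along the frame's x, and I viewed 11 pictures against the limit of 10.

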